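# Rack the drying serving boards on the patio ledge

### The arm

A 6-joint arm with a two-finger parallel gripper is mounted at the origin on the work surface. World frame = base frame: x ahead of the robot, y to its left, z up, the work surface at z = 0. Lengths are in m, angles in rad, forces in N, time in s.
With the tool pointing down it reaches from about 0.425 to 0.95 m from the base axis. Payload 3.5 kg.
Tool frame: the origin (TCP) lies at the very end of the fingers, on their centre line; the grasp point (between the pads) lies 19 mm behind it; z points along the fingers, y is the direction in which the jaws open and shut (so a half turn about z gives the same grasp; the last joint's range is limited). The gripper opens to 85 mm and grips with 20 to 120 N. Pads are 22 mm wide; open, the fingers measure 114 mm over their backs; the gripper's body (76 mm by 85 mm) begins 54 mm behind the grasp point. The pads swing forward as they close: fully open they stand 13 mm farther back than shut.
Start: joints at [-1.495, 0.286, 1.577, -0, 1.279, -0.15], TCP at [0.151, -0.658, 0.231] pointing down, gripper open.
Joint ranges: [-2.77, 2.77], [-0.9, 2.22], [0.21, 2.48], [-1.53, 4.67], [0.24, 2.81], [-2.84, 2.84]. Speed limits (rad/s): [2.79, 2.79, 3.14, 3.14, 3.14, 3.14].

### API

Orientations are given as a unit quaternion [x, y, z, w].
In Python, from plant import ctrl, eyes, ticket gives the robot as it stands.
- The arm moves only by the tool send_rows, never from a script. Its arguments are lists of equal length, an entry for each row: "translation": the shift along the tool's x, y, z in units of 30 mm (1.0 is 30 mm), a list of three; "rotation": the turn, a rotation vector about the tool's x, y, z in units of 5 degrees (1.0 is 5 degrees), a list of three; "grip": the finger opening in mm, from 0 to 85.4. A call has 1 to 5 rows; each row shifts and turns the commanded pose from where the row before left it, along the tool's axes as they then stand; what a row does not reach is not made up. A row lasts 1/8 s, in which the tool goes at most 62.5 mm and 10.7 degrees, less where a joint would pass 70% of its speed; a pose out of reach is approached as far as the arm can. A call is refused whole if a number of a shift passes 1 or a number of a turn 1, either way. A call with a gripper value outside its range is refused whole. The fingers move at their own pace and stop on an object; "squeeze" is the grip in N (left out, the last holds). Time passes only in rows, so rows that do not move let the fingers close. It gives the time, the measured TCP pose, the force and the opening at its end, in the units of the state.
- ctrl.get_state(): the state, without advancing time (a new reading comes with each control period).
- eyes.read_camera(name): name is "side" or "top"; returns a dict with "image" (400x640x3 uint8, blue, green, red), "mtx" (3x3 intrinsics, pixels), "xyz" and "orientation" of the camera in the world. Camera axes: x right, y down, z forward; pixel columns grow to the right and rows downward; lengths in m; the calibration is good to about 2 mm. A picture is of the moment at which its call begins. There is no depth.
- ticket.sign_off(): hands the job in, once; it reports no verdict.
The state is a dict: "time": time; "qpos": joint angles; "dq": joint speeds; "joint_efforts": joint torques, N m; "eef_pos": TCP position; "tcp_rot": TCP orientation; "contact_force": force on the tool from outside, world axes, zero at the start; "wrist_torque": the same for the moment, N m; "opening": opening from 0.0 (shut) to 1.0 (fully open).
Only numpy, scipy, OpenCV 4.12 (cv2) and the standard library are available. Lean on these libraries where they do the work, as an engineer would, in place of code of your own. Each camera call takes 0.05 s, during which the arm holds its last target. There are 200 camera calls.

### The job

Stand the three wooden boards that lean against the planters on edge in the slotted wooden rack: the tall oblong board in the slot right beside the rack's high end panel, the square board in the next free slot (just past the orange tray that already stands there), and the eight-sided board in the last slot, at the low end. Each board must sit fully down on its slot's floor, about centred along the slot, and be let go. Leave the tray standing in its slot, and do not push or tip the teapot, bowls, cups, coaster or spoon.

Things in the scene. Friction and masses are not known exactly. Their poses are not given: they have to be found in the camera images.
- rack: Fixed plain wooden rack, 189 (x) by 130 mm (y); origin under its centre on the ledge. Four slots run along y, open at both ends, 15 mm wide, at x = -72, -24 (tray in it), 24, 72 mm; floors 12 mm above the ledge, ribs between up to 52 mm. High end panel at -x (nearer the robot) 15 mm thick, 90 mm high; the +x end is 52 mm high.
- tall_c (a point): Tall oblong wooden board, 165 mm high (z) x 80 mm wide (y) x 10 mm thick (x), about 0.1 kg; planter rim touches its back 96 mm up from its foot. Starts with its top leaning to the planter 0.35 rad (20 deg) off upright, its foot on the ledge. Site at its centre; x = face normal, away from the planter; y = level, along its width; z = up the board to its free top edge.
- square_c (a point): Square wooden board, 120 x 120 mm x 10 mm thick, about 0.11 kg; planter rim touches its back 70 mm up from its foot. Starts with its top leaning to the planter 0.35 rad (20 deg) off upright, its foot on the ledge. Site at its centre; x = face normal, away from the planter; y = level, along its width; z = up the board to its free top edge.
- octagon_c (a point): Wooden regular octagon board, 120 mm across flats, flats 50 mm, 10 mm thick, about 0.1 kg, standing on a flat with a flat on top; planter rim touches its back 70 mm up from its foot. Starts with its top leaning to the planter 0.35 rad (20 deg) off upright, its foot on the ledge. Site at its centre; x = face normal, away from the planter; y = level, along its width; z = up the board to its free top edge.
- planter_tall: Planter under the tall board, 90 mm high. Fixed, square, open-topped terracotta, fill 26 mm below the rim; 90 mm deep (x), 100 mm wide (y), wall 9 mm. Origin on the ledge 30 mm in front (+x) of the planter's middle; the face the board leans on is at x = +15 mm.
- planter_square: Planter under the square board, 66 mm high. Fixed, square, open-topped terracotta, fill 26 mm below the rim; 90 mm deep (x), 100 mm wide (y), wall 9 mm. Origin on the ledge 30 mm in front (+x) of the planter's middle; the face the board leans on is at x = +15 mm.
- planter_octagon: Planter under the eight-sided board, 66 mm high. Fixed, square, open-topped terracotta, fill 26 mm below the rim; 90 mm deep (x), 100 mm wide (y), wall 9 mm. Origin on the ledge 30 mm in front (+x) of the planter's middle; the face the board leans on is at x = +15 mm.
- tray_c (a point): Loose orange melamine tray, a flat slab 120 wide (y) x 75 high (z) x 10 mm thick (x), standing on edge in the rack's second slot from the high panel; its top is 87 mm above the ledge. Site at its centre. To be left alone.
- teapot: White ceramic teapot with steel lid, 124 mm across, 118 mm high; spout to +y, handle to -y (reach 110 mm). Loose; leave alone. Origin under its centre.
- bowls: Three nested orange melamine bowls, 140 mm across, about 78 mm high. Loose; leave alone. Origin under the centre.
- cup_a: Small glass cup, 60 mm across, 65 mm high. Loose; leave alone. Origin under its centre.
- cup_b: Second small glass cup, the same size. Loose; leave alone. Origin under its centre.
- coaster: Round wooden coaster lying flat, 90 mm across, 8 mm thick. Loose; leave alone. Origin under its centre.
- spoon: Steel spoon lying flat, 160 mm long. Loose; leave alone.
Mind the look-alikes: they are no part of the job. Leave any pink look-alike of the rack alone.

How it is judged:
By the outcome, as a careful person would: the job done as asked, in the order asked, and still so for the second after the job is handed in, with the robot touching nothing.
It also fails if it takes over 72 s, if anything falls off the work surface, if the arm or the gripper's body presses on something with over 40 N, if the wrist force passes 120 N, or if a joint passes its speed limit or range.

## Working session

There is one attempt and no reset: what is moved stays moved. The work goes in short steps, Python scripts to look and compute and a tool call to move; the robot and the scene stay as the last step left them, time stands still between calls to the robot, and variables do not carry over. Pictures are saved under pics/ and viewed, about 8 in all and at most 12, crops included, and the job is handed in when it is done.

Besides the shell and the picture viewer there is one more tool, called as name(argument=value, ...) on one line, values as JSON. send_rows: Moves the arm, as the interface text tells. Its arguments: {"type":"object","properties":{"translation":{"type":"array"},"rotation":{"type":"array"},"grip":{"type":"array"},"squeeze":{"type":"number"}},"required":["translation","rotation","grip"]}

```bash
ls; mkdir -p pics; python3 - <<'E'
from plant import ctrl,eyes
import cv2
for n in("top","side"):
    r=eyes.read_camera(n);cv2.imwrite(f"pics/{n}0.png",r["image"]);print(n,r["mtx"],r["xyz"],r["orientation"])
print(ctrl.get_state())
E
```

```text
pics
top [[416.81826949   0.         314.24903286]
 [  0.         416.81826949 194.38639801]
 [  0.           0.           1.        ]] [0.28333835 0.07422939 1.52118894] [ 0.70614026 -0.70274668  0.06192    -0.06065437]
side [[381.70911849   0.         309.673391  ]
 [  0.         381.70911849 197.36439116]
 [  0.           0.           1.        ]] [0.15487731 0.83457196 0.73351483] [-0.21562449  0.87312853 -0.42705809  0.09366988]
{'time': 0.1, 'qpos': array([-1.49502843e+00,  2.87093002e-01,  1.57805414e+00,  2.65960800e-05,
        1.27862295e+00, -1.49989692e-01]), 'dq': array([ 0.00078809, -0.00161837, -0.0037501 ,  0.00232146,  0.00132803,
        0.00044581]), 'joint_efforts': array([ 9.20192506e-04, -4.07296944e+01, -2.93698686e+01, -1.52640650e-04,
        3.39553648e-03,  3.52466770e-06]), 'eef_pos': array([ 0.15109057, -0.65724895,  0.23006215]), 'tcp_rot': array([ 9.93635795e-01,  1.12635349e-01,  5.31156561e-05, -1.08749868e-03]), 'contact_force': array([0.45387504, 0.95100602, 0.29344883]), 'wrist_torque': array([-0.04394268,  0.0445844 , -0.03714395]), 'opening': 1.0029165491244747}
```

View pics/top0.png

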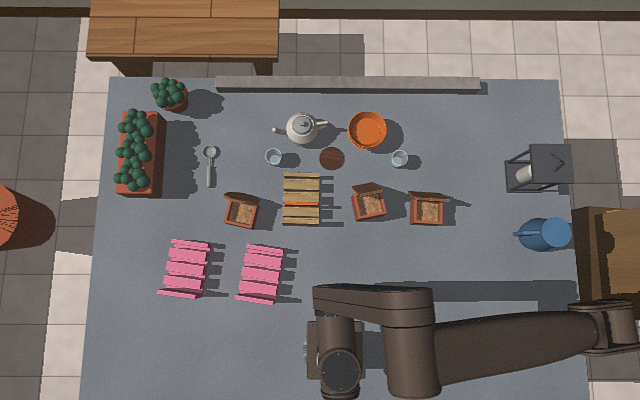

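View pics/side0.png

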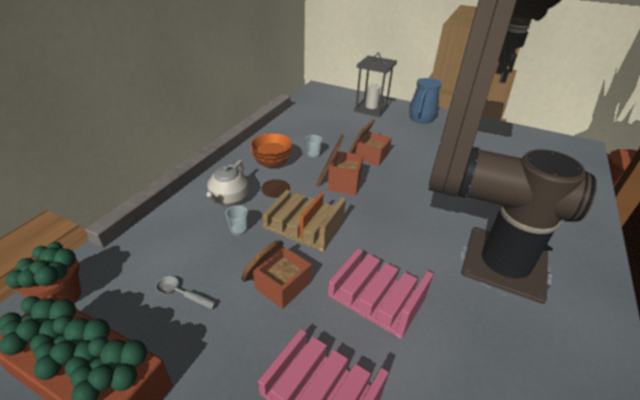

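```bash
cat > h.py <<'E'
import numpy as np,cv2
from plant import ctrl,eyes
from scipy.spatial.transform import Rotation as R
def cam(n):
    return eyes.read_camera(n)
def ray(c,u,v):
    d=np.linalg.inv(c["mtx"])@[u,v,1]; return c["xyz"],R.from_quat(c["orientation"]).as_matrix()@d
def atz(c,u,v,z):
    o,d=ray(c,u,v); return o+d*(z-o[2])/d[2]
def proj(c,P):
    P=np.atleast_2d(P); p=(P-c["xyz"])@R.from_quat(c["orientation"]).as_matrix(); p=p@c["mtx"].T; return p[:,:2]/p[:,2:]
def crop(c,u0,v0,w,h,s,name):
    im=cv2.resize(c["image"][v0:v0+h,u0:u0+w],None,fx=s,fy=s,interpolation=cv2.INTER_CUBIC)
    for k in range(0,w,10):
        cv2.line(im,(k*s,0),(k*s,6 if (u0+k)%50 else 14),(255,255,255),1)
        if (u0+k)%50==0: cv2.putText(im,str(u0+k),(k*s+2,24),0,.4,(255,255,255),1)
    for k in range(0,h,10):
        cv2.line(im,(0,k*s),(6 if (v0+k)%50 else 14,k*s),(255,255,255),1)
        if (v0+k)%50==0: cv2.putText(im,str(v0+k),(16,k*s+4),0,.4,(255,255,255),1)
    cv2.imwrite("pics/"+name,im)
E
python3 - <<'E'
from h import *
t=cam("top");s=cam("side")
crop(t,210,160,260,80,3,"t1.png")
a=cv2.imread("pics/t1.png")
crop(t,210,165,130,75,6,"ta.png");crop(t,340,165,130,75,6,"tb.png")
cv2.imwrite("pics/tt.png",np.vstack([a*0+0 for a in []]+[cv2.resize(cv2.imread("pics/ta.png"),(520,300)),cv2.resize(cv2.imread("pics/tb.png"),(520,300))]))
crop(s,230,110,170,200,4,"s.png")
im=cv2.imread("pics/s.png");cv2.imwrite("pics/s1.png",cv2.resize(im,(510,600)))
for u,v in [(242,210),(301,200),(369,204),(428,210)]:print(atz(t,u,v,.05).round(3))
E
```

```text
[0.484 0.329 0.05 ]
[0.521 0.119 0.05 ]
[ 0.507 -0.123  0.05 ]
[ 0.487 -0.333  0.05 ]
```

View pics/tt.png

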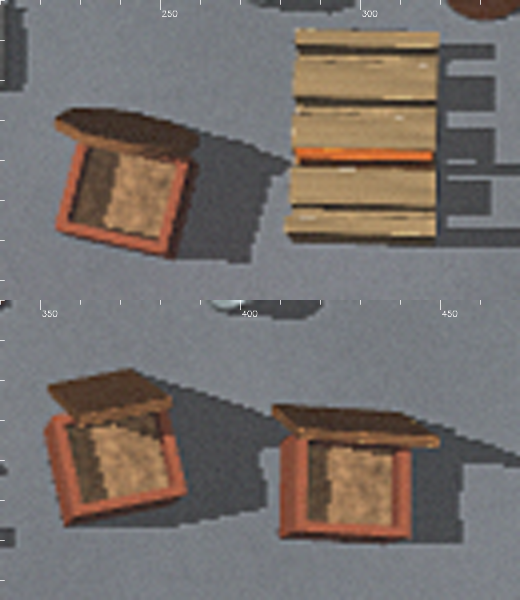

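View pics/s.png

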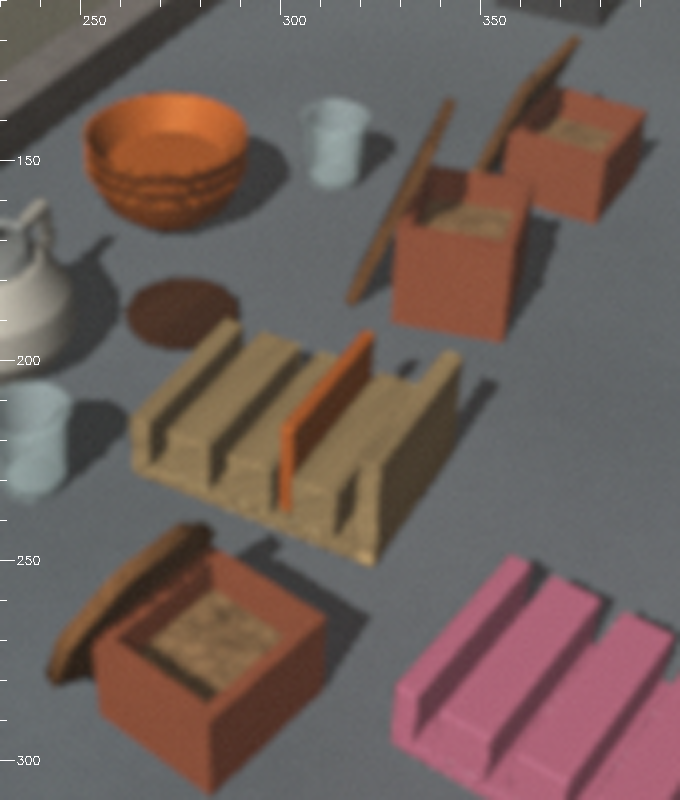

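The middle planter (px 369,204) carries the tall board, the right one (428,210) the square and the left one (242,210) the octagon. The wooden rack is at (301,200) with the orange tray in slot 2 and its high panel toward the robot.

```bash
cat > fit.py <<'E'
from h import *
from scipy.optimize import least_squares
import pickle
t=cam("top");s=cam("side")
A=lambda x,y:(210+x/4,165+y/4)
B=lambda x,y:(340+x/4,165+(y-300)/4)
S=lambda x,y:(230+x/4,110+y/4)
f,b=15,-75
def X(p,P): 
    P=np.atleast_2d(P)/1000.;return R.from_euler('z',p[2]).apply(P)+[p[0],p[1],0]
obs={
'oct':[(s,(b,50,66),S(212,712)),(s,(f,50,66),S(95,645)),(s,(b,-50,66),S(325,620)),(s,(b,50,0),S(212,795)),(s,(f,50,0),S(98,710)),(s,(b,-50,0),S(323,668)),
  (t,(b,50,66),A(57,228)),(t,(b,-50,0),A(175,258)),(t,(f,-50,66),A(188,150))],
'tall':[(s,(f,50,90),S(395,247)),(s,(b,50,90),S(522,255)),(s,(b,-50,90),S(535,180)),(s,(f,50,0),S(393,322)),(s,(b,50,0),S(503,340)),
  (t,(b,-50,90),B(185,490)),(t,(f,50,0),B(47,430)),(t,(b,50,0),B(67,524))],
'sq':[(s,(f,50,66),S(508,140)),(s,(b,50,66),S(600,165)),(s,(b,-50,66),S(648,112)),(s,(f,50,0),S(505,178)),(s,(b,50,0),S(597,222)),
  (t,(b,-50,66),B(410,536)),(t,(b,50,0),B(281,537))],
'rack':[(s,(-94.5,65,0),S(372,565)),(s,(-94.5,65,90),S(381,465)),(s,(-94.5,-65,90),S(462,358)),(s,(94.5,65,0),S(133,468)),(s,(94.5,65,52),S(133,418)),(s,(94.5,-65,52),S(228,320)),
  (t,(94.5,65,52),A(295,31)),(t,(94.5,-65,52),A(440,31)),(t,(-94.5,65,90),A(286,234)),(t,(-94.5,-65,90),A(435,238)),(t,(-24,60,87),A(295,155)),(t,(-24,-60,87),A(433,155))]}
x0={'oct':(.51,.33,-.2),'tall':(.53,-.12,.2),'sq':(.52,-.33,0),'rack':(.52,.12,0)}
fit={}
for k,o in obs.items():
    fn=lambda p:np.concatenate([(proj(c,X(p,P))[0]-uv) for c,P,uv in o])
    r=least_squares(fn,x0[k],loss='soft_l1');fit[k]=r.x
    print(k,r.x.round(4)); print(fn(r.x).reshape(-1,2).round(1).tolist())
pickle.dump(fit,open('fit.pkl','wb'))
def board(k,w,h,c,ct,dy=0,octa=False):
    a=.35
    foot=np.array([f+np.sin(a)*ct,0,0]); up=np.array([-np.sin(a),0,np.cos(a)]);n=np.array([np.cos(a),0,np.sin(a)])
    if octa: q=[(-25,0),(25,0),(60,35),(60,85),(25,120),(-25,120),(-60,85),(-60,35)]
    else: q=[(-w/2,0),(w/2,0),(w/2,h),(-w/2,h)]
    return [X(fit[k],[foot+up*z+n*o+np.array([0,y+dy,0]) for y,z in q]) for o in (0,10)]
ims=[]
for c,(u,v,w,h,sc) in ((t,(210,165,260,75,3)),(s,(230,110,170,200,3))):
    im=cv2.resize(c["image"][v:v+h,u:u+w],None,fx=sc,fy=sc,interpolation=cv2.INTER_CUBIC)
    L=lambda P,col:cv2.polylines(im,[np.round((proj(c,P)-[u,v]+.5)*sc).astype(int)],True,col,1,cv2.LINE_AA)
    for k,hh in (('oct',66),('tall',90),('sq',66)):
        for z in (0,hh): L(X(fit[k],[(f,50,z),(f,-50,z),(b,-50,z),(b,50,z)]),(255,255,0))
    for k,w_,h_,ct,oc in (('oct',120,120,70,1),('tall',80,165,96,0),('sq',120,120,70,0)):
        for P in board(k,w_,h_,None,ct,0,oc): L(P,(0,255,0))
    for x in (-79.5,-64.5,-31.5,-16.5,16.5,31.5,64.5,79.5): L(X(fit['rack'],[(x,65,52),(x,-65,52)]),(0,0,255))
    ims.append(im)
cv2.imwrite('pics/ov_t.png',ims[0]);cv2.imwrite('pics/ov_s.png',ims[1])
W=np.zeros((225+600,780,3),np.uint8);W[:225]=ims[0];W[225:,:510]=ims[1]
cv2.imwrite('pics/ov.png',cv2.resize(W,(567,600),interpolation=cv2.INTER_AREA))
E
python3 fit.py
```

```text
oct [ 0.4994  0.3244 -0.1805]
[[-0.3, 1.5], [-1.1, -1.7], [-0.4, -2.7], [0.4, -0.8], [0.1, 0.6], [-0.6, 3.8], [-0.1, 1.2], [1.0, 0.6], [0.5, 0.9]]
tall [ 0.5301 -0.1143  0.2247]
[[0.4, -4.8], [-2.0, -2.2], [-0.6, -0.4], [-0.6, -0.0], [-0.1, 0.2], [0.8, 1.1], [-1.2, 1.5], [-0.5, 1.6]]
sq [ 0.5101 -0.333  -0.0657]
[[-0.1, -2.9], [1.0, -1.8], [-0.2, -0.8], [-1.1, 3.7], [-0.9, 0.2], [0.2, 1.0], [-0.4, 0.6]]
rack [ 0.5243  0.1187 -0.0149]
[[0.3, 0.2], [-0.4, -0.0], [0.4, -1.4], [-0.0, 0.6], [-1.1, -0.9], [-0.4, -1.3], [0.1, -0.0], [-0.1, 0.7], [-0.2, 0.3], [0.3, 0.1], [-0.3, 0.0], [-0.3, 0.7]]
```

View pics/ov_t.png

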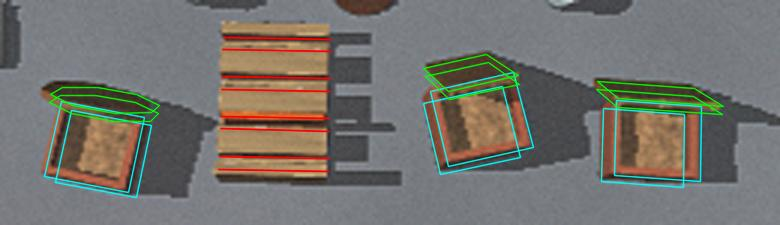

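View pics/ov_s.png

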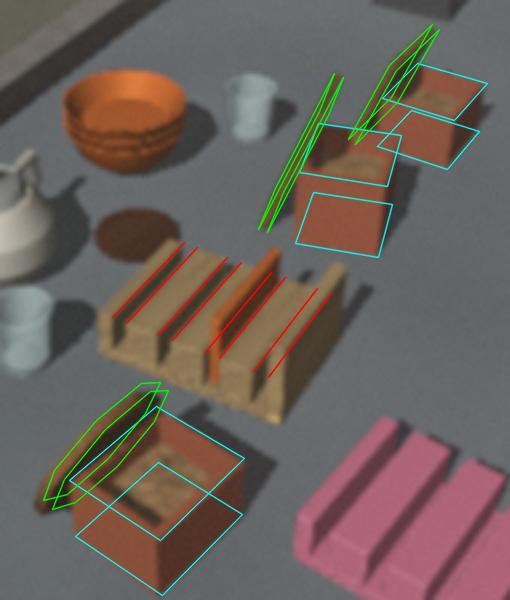

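```bash
python3 - <<'E'
s=open('fit.py').read()
for d in ["(s,(f,50,66),S(95,645)),",",(s,(b,-50,0),S(323,668))","(s,(f,50,90),S(395,247)),","(s,(f,50,66),S(508,140)),","(s,(f,50,0),S(505,178)),"]:
    assert d in s; s=s.replace(d,"")
# bigger overlay of top only
s=s.replace("((t,(210,165,260,75,3)),(s,(230,110,170,200,3)))","((t,(210,165,260,75,3)),(s,(235,110,165,200,3)))").replace("W[225:,:510]","W[225:,:495]")
i=s.index("W=np.zeros"); s=s[:i]+"""
a=cv2.resize(ims[0],(780,225)); bb=cv2.resize(ims[1],(309,375))
W=np.zeros((600,780,3),np.uint8);W[:225]=a
for j,(x0,y0) in enumerate(((0,390),(240,60))):
    W[225:,j*390:j*390+380]=cv2.resize(ims[1][y0:y0+210,x0:x0+213],(380,375),interpolation=cv2.INTER_CUBIC)
cv2.imwrite('pics/ov2.png',W)
"""
open('fit.py','w').write(s)
E
python3 fit.py
```

```text
oct [ 0.4996  0.3242 -0.1942]
[[-0.8, 1.5], [-0.5, -2.4], [-0.2, -0.7], [-0.0, 0.4], [-0.3, 0.9], [0.7, 0.7], [0.5, 1.0]]
tall [ 0.5301 -0.1158  0.2137]
[[-2.0, -2.4], [-0.3, -0.5], [-0.5, -0.3], [-0.1, 0.1], [1.0, 1.3], [-0.8, 1.3], [-0.3, 1.5]]
sq [ 0.511  -0.3326 -0.065 ]
[[0.7, -1.8], [-0.5, -0.8], [-1.1, 0.2], [0.1, 0.7], [-0.5, 0.4]]
rack [ 0.5243  0.1187 -0.0149]
[[0.3, 0.2], [-0.4, -0.0], [0.4, -1.4], [-0.0, 0.6], [-1.1, -0.9], [-0.4, -1.3], [0.1, -0.0], [-0.1, 0.7], [-0.2, 0.3], [0.3, 0.1], [-0.3, 0.0], [-0.3, 0.7]]
```

View pics/ov2.png

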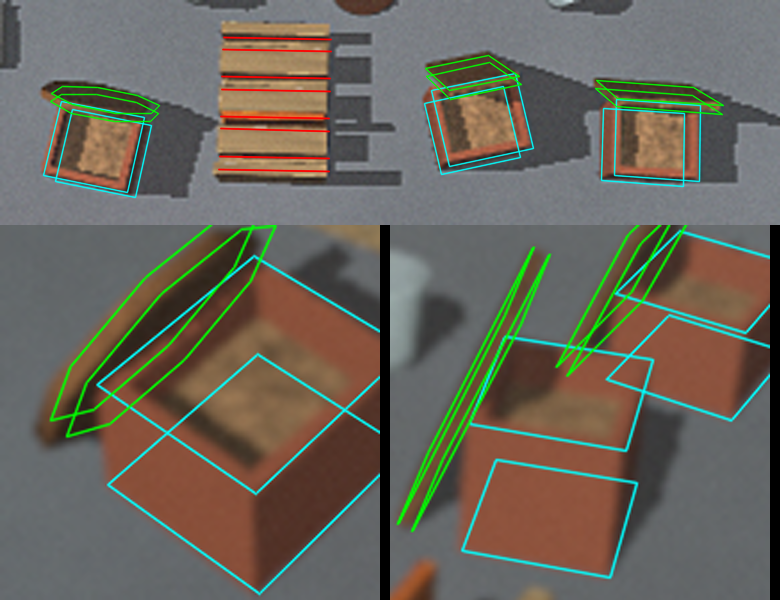

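```bash
cat > p.py <<'E'
from h import *
import pickle,sys,json
fit=pickle.load(open('fit.pkl','rb'))
fit['tall'][0]+=.003;fit['sq'][0]+=.002;fit['oct'][:2]+=[.004,.004]
CT={'tall':96,'sq':70,'oct':70};H={'tall':165,'sq':120,'oct':120}
def grasp(k,hz,back=0,a=.35):   # TCP pose hz mm up board, backed off along tool -z
    foot=np.array([15+np.sin(a)*CT[k],0,0]);up=np.array([-np.sin(a),0,np.cos(a)]);n=np.array([np.cos(a),0,np.sin(a)])
    P=(foot+up*(hz+back)+n*5)/1000; Z=R.from_euler('z',fit[k][2])
    return Z.apply(P)+[fit[k][0],fit[k][1],0], Z*R.from_matrix(np.array([[0,1,0],n,-up]).T)
def up(yaw): return R.from_euler('z',yaw)*R.from_matrix(np.array([[0,1,0],[1,0,0],[0,0,-1]]).T)
def slot(sx,y=0,z=0): return R.from_euler('z',fit['rack'][2]).apply([sx/1000,y,0])+[fit['rack'][0],fit['rack'][1],z]
def plan(wps,start=None,cap=.95):
    if start is None:
        st=ctrl.get_state();start=(st['eef_pos'],R.from_quat(st['tcp_rot']))
    p,r=start
    print('start',np.round(p,4),'rot err deg to last',np.degrees((r.inv()*wps[-1][1]).as_rotvec()).round(1))
    T=[];W=[]
    for q,s in wps:
        w=(r.inv()*s).as_rotvec(); n=1
        while 1:
            rr=[r*R.from_rotvec(w*i/n) for i in range(n)]
            t=[x.inv().apply((q-p)/n)/.03 for x in rr]; wu=np.degrees(w)/n/5
            if max(np.abs(t).max(),np.abs(wu).max())<=cap: break
            n+=1
        T+=[x.round(2).tolist() for x in t];W+=[(wu.round(2)+0).tolist()]*n; p,r=q,s
    for i in range(0,len(T),5): print(json.dumps(T[i:i+5]),json.dumps(W[i:i+5]))
E
python3 - <<'E'
from p import *
st=ctrl.get_state()
g=grasp('tall',130,70); print(g[0],grasp('tall',130)[0],slot(-72),slot(24),slot(72))
plan([(np.array([.36,-.32,.27]),R.from_quat(st['tcp_rot'])*R.from_rotvec([0,0,-np.radians(45)])),(g[0],g[1]),grasp('tall',130)],cap=1)
E
```

```text
[ 0.51749155 -0.11921879  0.18958903] [ 0.54094835 -0.11412807  0.12383294] [0.45229752 0.1198007  0.        ] [0.54828682 0.1183673  0.        ] [0.59628147 0.1176506  0.        ]
start [ 0.1511 -0.6578  0.2311] rot err deg to last [-15.8  15.6 -88.3]
[[0.66, -0.67, -0.09], [0.7, -0.63, -0.09], [0.74, -0.59, -0.09], [0.77, -0.55, -0.09], [0.8, -0.51, -0.09]] [[0.0, 0.0, -0.64], [0.0, 0.0, -0.64], [0.0, 0.0, -0.64], [0.0, 0.0, -0.64], [0.0, 0.0, -0.64]]
[[0.82, -0.46, -0.09], [0.85, -0.42, -0.09], [0.87, -0.37, -0.09], [0.89, -0.32, -0.09], [0.91, -0.27, -0.09]] [[0.0, 0.0, -0.64], [0.0, 0.0, -0.64], [0.0, 0.0, -0.64], [0.0, 0.0, -0.64], [0.0, 0.0, -0.64]]
[[0.92, -0.22, -0.09], [0.93, -0.16, -0.09], [0.94, -0.11, -0.09], [0.94, -0.06, -0.09], [0.94, 0.1, 0.3]] [[0.0, 0.0, -0.64], [0.0, 0.0, -0.64], [0.0, 0.0, -0.64], [0.0, 0.0, -0.64], [-0.42, 0.17, -0.97]]
[[0.92, 0.17, 0.32], [0.9, 0.23, 0.34], [0.87, 0.3, 0.36], [0.84, 0.35, 0.39], [0.8, 0.41, 0.41]] [[-0.42, 0.17, -0.97], [-0.42, 0.17, -0.97], [-0.42, 0.17, -0.97], [-0.42, 0.17, -0.97], [-0.42, 0.17, -0.97]]
[[0.76, 0.46, 0.44], [0.71, 0.51, 0.47], [0.66, 0.55, 0.5], [0.0, -0.0, 0.78], [0.0, -0.0, 0.78]] [[-0.42, 0.17, -0.97], [-0.42, 0.17, -0.97], [-0.42, 0.17, -0.97], [0.0, 0.0, 0.0], [0.0, 0.0, 0.0]]
[[0.0, -0.0, 0.78]] [[0.0, 0.0, 0.0]]
```

send_rows(translation=[[0.66,-0.67,-0.09],[0.7,-0.63,-0.09],[0.74,-0.59,-0.09],[0.77,-0.55,-0.09],[0.8,-0.51,-0.09]], rotation=[[0,0,-0.64],[0,0,-0.64],[0,0,-0.64],[0,0,-0.64],[0,0,-0.64]], grip=[50,50,50,50,50])

```text
time: 1.02
eef_pos: [0.2264, -0.5367, 0.2451]
tcp_rot: [0.968, 0.251, 0.0, 0.0]
contact_force: [0.7, -1.6, -0.6]
opening: 0.587
```

send_rows(translation=[[0.82,-0.46,-0.09],[0.85,-0.42,-0.09],[0.87,-0.37,-0.09],[0.89,-0.32,-0.09],[0.91,-0.27,-0.09]], rotation=[[0,0,-0.64],[0,0,-0.64],[0,0,-0.64],[0,0,-0.64],[0,0,-0.64]], grip=[50,50,50,50,50])

```text
time: 1.65
eef_pos: [0.3008, -0.4159, 0.2586]
tcp_rot: [0.924, 0.383, 0.0, 0.0]
contact_force: [0.9, 0.8, -0.1]
opening: 0.586
```

send_rows(translation=[[0.92,-0.22,-0.09],[0.93,-0.16,-0.09],[0.94,-0.11,-0.09],[0.94,-0.06,-0.09],[0.94,0.1,0.3]], rotation=[[0,0,-0.64],[0,0,-0.64],[0,0,-0.64],[0,0,-0.64],[-0.42,0.17,-0.97]], grip=[50,50,50,50,50])

```text
time: 2.28
eef_pos: [0.379, -0.2979, 0.2614]
tcp_rot: [0.854, 0.521, 0.016, 0.014]
contact_force: [0.4, -0.5, 0.1]
opening: 0.584
```

send_rows(translation=[[0.92,0.17,0.32],[0.9,0.23,0.34],[0.87,0.3,0.36],[0.84,0.35,0.39],[0.8,0.41,0.41]], rotation=[[-0.42,0.17,-0.97],[-0.42,0.17,-0.97],[-0.42,0.17,-0.97],[-0.42,0.17,-0.97],[-0.42,0.17,-0.97]], grip=[50,50,50,50,50])

```text
time: 2.9
eef_pos: [0.4662, -0.1867, 0.2152]
tcp_rot: [0.719, 0.684, 0.091, 0.075]
contact_force: [-0.4, -0.3, 0.0]
opening: 0.588
```

send_rows(translation=[[0.76,0.46,0.44],[0.71,0.51,0.47],[0.66,0.55,0.5],[0,0,0]], rotation=[[-0.42,0.17,-0.97],[-0.42,0.17,-0.97],[-0.42,0.17,-0.97],[0,0,0]], grip=[50,50,50,50])

```text
time: 3.4
eef_pos: [0.5183, -0.1196, 0.1872]
tcp_rot: [0.62, 0.765, 0.134, 0.108]
contact_force: [-1.2, 0.0, -0.6]
opening: 0.585
```

```bash
python3 - <<'E'
from p import *
s=cam("side");t=cam("top")
P=np.vstack([grasp('tall',165)[0],grasp('tall',130)[0]])
for c in (s,t):
  for q in proj(c,P): c["image"][int(q[1]),int(q[0])]=(0,255,0)
crop(s,290,80,110,120,5,"a1.png");crop(t,340,150,90,80,5,"a2.png")
a=cv2.imread("pics/a1.png");b=cv2.imread("pics/a2.png");W=np.zeros((600,1000,3),np.uint8);W[:600,:550]=a;W[:400,550:]=b
cv2.imwrite("pics/a.png",W[:, :800])
plan([grasp('tall',130)],cap=1);print(ctrl.get_state()['qpos'].round(2))
E
```

```text
start [ 0.5187 -0.1211  0.1885] rot err deg to last [-0.2  0.2 -0.4]
[[0.03, -0.0, 0.76], [0.02, -0.0, 0.76], [0.02, -0.0, 0.76]] [[-0.01, 0.01, -0.03], [-0.01, 0.01, -0.03], [-0.01, 0.01, -0.03]]
[-0.53 -0.15  2.15  0.29  0.9  -0.89]
```

View pics/a.png

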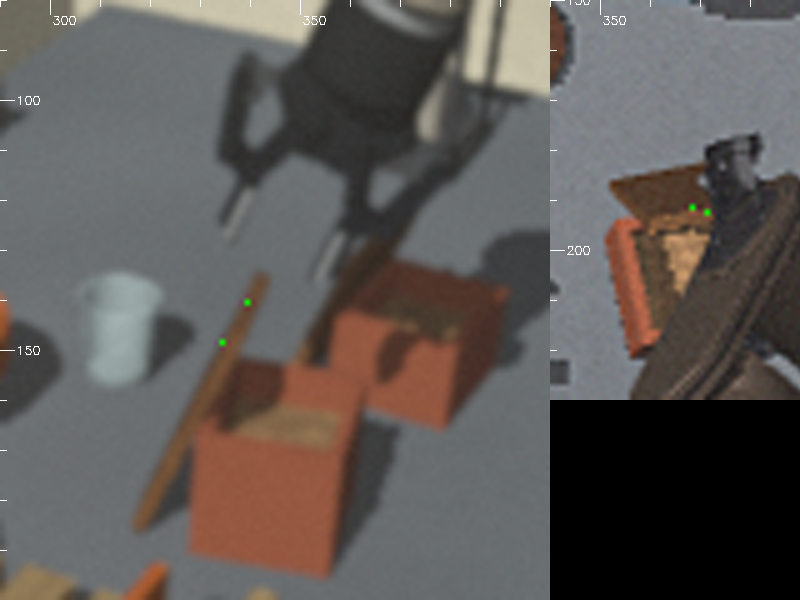

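The picture shows the fingers straddling the board top (top edge near (341,137) in side view) with the projected grasp dots on it. Descend and close.

send_rows(translation=[[0.03,0,0.76],[0.02,0,0.76],[0.02,0,0.76]], rotation=[[0,0,0],[0,0,0],[0,0,0]], grip=[50,50,50])

```text
time: 3.88
eef_pos: [0.5416, -0.1153, 0.1244]
tcp_rot: [0.622, 0.764, 0.134, 0.11]
contact_force: [-0.1, 0.5, -0.3]
opening: 0.585
```

send_rows(translation=[[0,0,0],[0,0,0],[0,0,0],[0,0,0],[0,0,0]], rotation=[[0,0,0],[0,0,0],[0,0,0],[0,0,0],[0,0,0]], grip=[5,5,5,5,5], squeeze=40)

```text
time: 4.5
eef_pos: [0.5415, -0.1145, 0.1249]
tcp_rot: [0.621, 0.765, 0.134, 0.11]
contact_force: [-1.5, -1.0, 1.7]
opening: 0.108
```

```bash
python3 - <<'E'
from p import *
st=ctrl.get_state();p=st['eef_pos'];r=R.from_quat(st['tcp_rot'])
plan([(p+[0.005,0,.1],r),(slot(-72,0,.235),up(fit['rack'][2]))],cap=1)
E
```

```text
start [ 0.5415 -0.1145  0.1249] rot err deg to last [19.9 -2.1 12.6]
[[-0.01, 0.32, -0.77], [-0.01, 0.32, -0.77], [-0.01, 0.32, -0.77], [-0.01, 0.32, -0.77], [0.92, -0.14, -0.09]] [[0.0, 0.0, 0.0], [0.0, 0.0, 0.0], [0.0, 0.0, 0.0], [0.0, 0.0, 0.0], [0.44, -0.05, 0.28]]
[[0.92, -0.17, -0.09], [0.91, -0.19, -0.09], [0.91, -0.22, -0.08], [0.9, -0.24, -0.08], [0.89, -0.27, -0.07]] [[0.44, -0.05, 0.28], [0.44, -0.05, 0.28], [0.44, -0.05, 0.28], [0.44, -0.05, 0.28], [0.44, -0.05, 0.28]]
[[0.89, -0.29, -0.06], [0.88, -0.32, -0.06], [0.87, -0.34, -0.05]] [[0.44, -0.05, 0.28], [0.44, -0.05, 0.28], [0.44, -0.05, 0.28]]
```

send_rows(translation=[[-0.01,0.32,-0.77],[-0.01,0.32,-0.77],[-0.01,0.32,-0.77],[-0.01,0.32,-0.77],[0.92,-0.14,-0.09]], rotation=[[0,0,0],[0,0,0],[0,0,0],[0,0,0],[0.44,-0.05,0.28]], grip=[5,5,5,5,5])

```text
time: 5.12
eef_pos: [0.5366, -0.0896, 0.2277]
tcp_rot: [0.633, 0.758, 0.119, 0.099]
contact_force: [-0.0, 0.2, -1.0]
opening: 0.113
```

send_rows(translation=[[0.92,-0.17,-0.09],[0.91,-0.19,-0.09],[0.91,-0.22,-0.08],[0.9,-0.24,-0.08],[0.89,-0.27,-0.07]], rotation=[[0.44,-0.05,0.28],[0.44,-0.05,0.28],[0.44,-0.05,0.28],[0.44,-0.05,0.28],[0.44,-0.05,0.28]], grip=[5,5,5,5,5])

```text
time: 5.75
eef_pos: [0.4824, 0.0429, 0.2305]
tcp_rot: [0.686, 0.726, 0.044, 0.036]
contact_force: [0.4, -0.4, -1.2]
opening: 0.108
```

send_rows(translation=[[0.89,-0.29,-0.06],[0.88,-0.32,-0.06],[0.87,-0.34,-0.05],[0,0,0]], rotation=[[0.44,-0.05,0.28],[0.44,-0.05,0.28],[0.44,-0.05,0.28],[0,0,0]], grip=[5,5,5,5])

```text
time: 6.25
eef_pos: [0.4513, 0.1213, 0.2339]
tcp_rot: [0.712, 0.703, -0.0, 0.0]
contact_force: [0.1, -0.1, -1.6]
opening: 0.112
```

```bash
cat > v.py <<'E'
from p import *
st=ctrl.get_state();p=st['eef_pos'];r=R.from_quat(st['tcp_rot'])
print(p.round(4),np.degrees((r.inv()*up(fit['rack'][2])).as_rotvec()).round(1))
def view(k,hz,w,name,sx,su=255,sv=130,sw=140,sh=150):
    s=cam("side");t=cam("top")
    h=H[k]
    # predicted board outline in the tool frame (x=width, y=thick, z=down)
    if k=='oct': q=[(-25,0),(25,0),(60,35),(60,85),(25,120),(-25,120),(-60,85),(-60,35)]
    else: q=[(-w/2,0),(w/2,0),(w/2,h),(-w/2,h)]
    ims=[]
    for c,(u,v,W,Hh,sc) in ((s,(su,sv,sw,sh,4)),(t,(270,160,60,75,4))):
        im=cv2.resize(c["image"][v:v+Hh,u:u+W],None,fx=sc,fy=sc,interpolation=cv2.INTER_CUBIC)
        L=lambda P,col:cv2.polylines(im,[np.round((proj(c,P)-[u,v]+.5)*sc).astype(int)],True,col,1)
        for o in(-5,5): L(r.apply([(x/1000,o/1000,(hz-z)/1000) for x,z in q])+p,(0,255,0))
        for x in (sx-7.5,sx+7.5): L(np.array([slot(x,y,z) for y,z in((.065,.012),(-.065,.012),(-.065,.052),(.065,.052))]),(0,0,255))
        ims.append(im)
    Wd=np.zeros((600,800,3),np.uint8);Wd[:ims[0].shape[0],:ims[0].shape[1]]=ims[0];Wd[:300,560:800]=ims[1];cv2.imwrite("pics/"+name,Wd)
E
python3 - <<'E'
from v import *
view('tall',130,80,'b.png',-72)
E
```

```text
[0.4513 0.1213 0.2339] [0.  0.  0.1]
```

View pics/b.png

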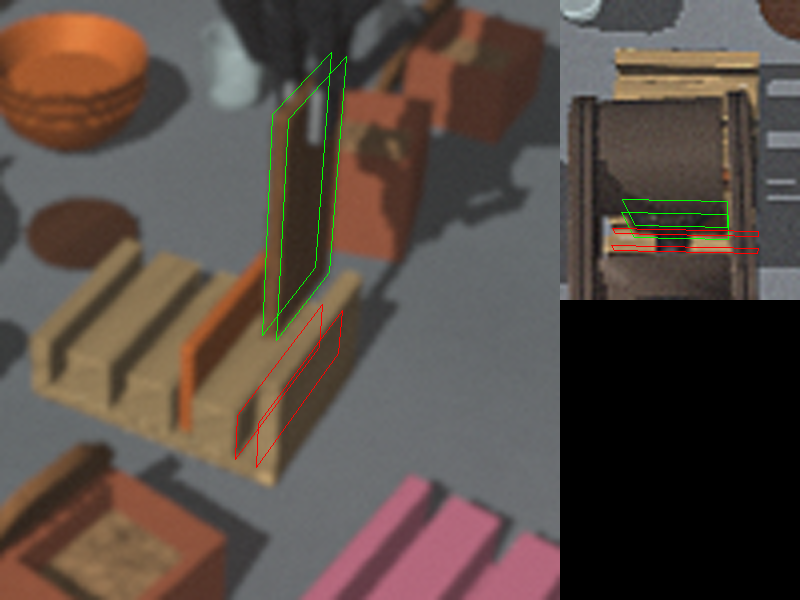

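Board hangs upright over slot 1, matching the predicted outline within a pixel or two; slot overlay agrees with the slot near (247,430). Lower in.

send_rows(translation=[[0,0.03,0.8],[0,0,0.8],[0,0,0.5],[0,0,0.3]], rotation=[[0,0,0],[0,0,0],[0,0,0],[0,0,0]], grip=[5,5,5,5])

```text
time: 6.85
eef_pos: [0.4524, 0.1195, 0.1613]
tcp_rot: [0.713, 0.701, -0.0, 0.0]
contact_force: [0.3, 0.2, -0.4]
opening: 0.11
```

send_rows(translation=[[0,0,0.2],[0,0,0.2],[0,0,0.1]], rotation=[[0,0,0],[0,0,0],[0,0,0]], grip=[5,5,5])

```text
time: 7.22
eef_pos: [0.4527, 0.12, 0.1471]
tcp_rot: [0.713, 0.702, -0.0, 0.001]
contact_force: [-0.3, 0.8, -1.2]
opening: 0.104
```

send_rows(translation=[[0,0,0.1],[0,0,0.05],[0,0,0]], rotation=[[0,0,0],[0,0,0],[0,0,0]], grip=[5,5,5])

```text
time: 7.6
eef_pos: [0.4528, 0.1201, 0.143]
tcp_rot: [0.713, 0.702, 0.0, 0.001]
contact_force: [-0.3, 0.0, 0.9]
opening: 0.112
```

send_rows(translation=[[0,0,0.05],[0,0,0]], rotation=[[0,0,0],[0,0,0]], grip=[5,5])

```text
time: 7.85
eef_pos: [0.4531, 0.1201, 0.1429]
tcp_rot: [0.713, 0.702, 0.0, 0.001]
contact_force: [-2.4, -0.8, 6.9]
opening: 0.106
```

Floor contact at the expected height. Release and lift.

send_rows(translation=[[0,0,0],[0,0,0],[0,0,0],[0,0,-0.6],[0,0,-1]], rotation=[[0,0,0],[0,0,0],[0,0,0],[0,0,0],[0,0,0]], grip=[40,40,40,40,40])

```text
time: 8.48
eef_pos: [0.4514, 0.12, 0.188]
tcp_rot: [0.713, 0.702, -0.002, -0.001]
contact_force: [0.7, 0.6, 0.5]
opening: 0.469
```

send_rows(translation=[[0,0,-1],[0,0,-0.6],[0,0,0]], rotation=[[0,0,0],[0,0,0],[0,0,0]], grip=[50,50,50])

```text
time: 8.85
eef_pos: [0.4532, 0.1201, 0.2383]
tcp_rot: [0.713, 0.702, 0.001, 0.001]
contact_force: [-0.1, -0.4, -0.7]
opening: 0.587
```

```bash
python3 - <<'E'
from p import *
print(ctrl.get_state()['qpos'].round(2),grasp('sq',92)[0])
plan([(np.array([.46,-.1,.25]),up(0)),grasp('sq',92,60),grasp('sq',92)],cap=1)
E
```

```text
[ 0.04 -0.19  2.06 -0.    1.27  0.06] [ 0.52510321 -0.33340479  0.08813678]
start [0.4532 0.1201 0.2383] rot err deg to last [-19.9  -0.5   2.8]
[[-0.92, 0.04, -0.05], [-0.92, 0.04, -0.05], [-0.92, 0.04, -0.05], [-0.92, 0.04, -0.05], [-0.92, 0.04, -0.05]] [[0.0, 0.0, -0.02], [0.0, 0.0, -0.02], [0.0, 0.0, -0.02], [0.0, 0.0, -0.02], [0.0, 0.0, -0.02]]
[[-0.92, 0.03, -0.05], [-0.92, 0.03, -0.05], [-0.92, 0.03, -0.05], [-0.97, 0.19, 0.44], [-0.96, 0.17, 0.45]] [[0.0, 0.0, -0.02], [0.0, 0.0, -0.02], [0.0, 0.0, -0.02], [-0.5, -0.02, 0.09], [-0.5, -0.02, 0.09]]
[[-0.96, 0.16, 0.46], [-0.96, 0.15, 0.47], [-0.96, 0.14, 0.47], [-0.96, 0.12, 0.48], [-0.96, 0.11, 0.49]] [[-0.5, -0.02, 0.09], [-0.5, -0.02, 0.09], [-0.5, -0.02, 0.09], [-0.5, -0.02, 0.09], [-0.5, -0.02, 0.09]]
[[-0.95, 0.1, 0.49], [-0.0, -0.0, 1.0], [-0.0, -0.0, 1.0]] [[-0.5, -0.02, 0.09], [0.0, 0.0, 0.0], [0.0, 0.0, 0.0]]
```

send_rows(translation=[[-0.92,0.04,-0.05],[-0.92,0.04,-0.05],[-0.92,0.04,-0.05],[-0.92,0.04,-0.05],[-0.92,0.04,-0.05]], rotation=[[0,0,-0.02],[0,0,-0.02],[0,0,-0.02],[0,0,-0.02],[0,0,-0.02]], grip=[50,50,50,50,50])

```text
time: 9.48
eef_pos: [0.4559, -0.0186, 0.2427]
tcp_rot: [0.71, 0.705, -0.001, -0.001]
contact_force: [-0.1, 0.2, 0.6]
opening: 0.588
```

send_rows(translation=[[-0.92,0.03,-0.05],[-0.92,0.03,-0.05],[-0.92,0.03,-0.05],[-0.97,0.19,0.44],[-0.96,0.17,0.45]], rotation=[[0,0,-0.02],[0,0,-0.02],[0,0,-0.02],[-0.5,-0.02,0.09],[-0.5,-0.02,0.09]], grip=[50,50,50,50,50])

```text
time: 10.1
eef_pos: [0.4696, -0.1593, 0.2207]
tcp_rot: [0.713, 0.7, 0.03, 0.032]
contact_force: [0.7, -0.2, -0.7]
opening: 0.587
```

send_rows(translation=[[-0.96,0.16,0.46],[-0.96,0.15,0.47],[-0.96,0.14,0.47],[-0.96,0.12,0.48],[-0.96,0.11,0.49]], rotation=[[-0.5,-0.02,0.09],[-0.5,-0.02,0.09],[-0.5,-0.02,0.09],[-0.5,-0.02,0.09],[-0.5,-0.02,0.09]], grip=[50,50,50,50,50])

```text
time: 10.72
eef_pos: [0.497, -0.3043, 0.1545]
tcp_rot: [0.719, 0.678, 0.103, 0.111]
contact_force: [-0.1, 0.5, 0.2]
opening: 0.585
```

send_rows(translation=[[-0.95,0.1,0.49],[0,0,0]], rotation=[[-0.5,-0.02,0.09],[0,0,0]], grip=[50,50])

```text
time: 10.98
eef_pos: [0.5016, -0.3331, 0.1404]
tcp_rot: [0.72, 0.672, 0.117, 0.125]
contact_force: [-0.1, 0.2, 0.3]
opening: 0.585
```

```bash
python3 - <<'E'
from p import *
plan([grasp('sq',92)],cap=1)
E
```

```text
start [ 0.5016 -0.3331  0.1404] rot err deg to last [-0.3  0.  -0.2]
[[0.02, 0.07, 0.95], [0.02, 0.07, 0.95]] [[-0.03, 0.0, -0.02], [-0.03, 0.0, -0.02]]
```

send_rows(translation=[[0,0.05,0.95],[0,0.05,0.95],[0,0,0]], rotation=[[-0.03,0,0],[-0.03,0,0],[0,0,0]], grip=[50,50,50])

```text
time: 11.35
eef_pos: [0.5246, -0.332, 0.0884]
tcp_rot: [0.718, 0.674, 0.119, 0.126]
contact_force: [0.6, 0.1, -0.5]
opening: 0.584
```

send_rows(translation=[[0,0,0],[0,0,0],[0,0,0],[0,0,0],[0,0,0]], rotation=[[0,0,0],[0,0,0],[0,0,0],[0,0,0],[0,0,0]], grip=[5,5,5,5,5])

```text
time: 11.98
eef_pos: [0.5258, -0.3348, 0.0921]
tcp_rot: [0.718, 0.673, 0.119, 0.13]
contact_force: [-1.4, 0.2, 2.0]
opening: 0.107
```

```bash
python3 - <<'E'
from p import *
st=ctrl.get_state();p=st['eef_pos'];r=R.from_quat(st['tcp_rot'])
plan([(p+[0.005,0,.15],r),(slot(24,-.12,.26),up(fit['rack'][2])),(slot(24,0,.22),up(fit['rack'][2]))],cap=1)
E
```

```text
start [ 0.5258 -0.3348  0.0921] rot err deg to last [20.3  0.7 -2.8]
[[-0.0, 0.38, -0.93], [-0.0, 0.38, -0.93], [-0.0, 0.38, -0.93], [-0.0, 0.38, -0.93], [-0.0, 0.38, -0.93]] [[0.0, 0.0, 0.0], [0.0, 0.0, 0.0], [0.0, 0.0, 0.0], [0.0, 0.0, 0.0], [0.0, 0.0, 0.0]]
[[0.93, 0.0, -0.06], [0.93, 0.0, -0.06], [0.93, 0.01, -0.05], [0.93, 0.01, -0.05], [0.93, 0.01, -0.05]] [[0.34, 0.01, -0.05], [0.34, 0.01, -0.05], [0.34, 0.01, -0.05], [0.34, 0.01, -0.05], [0.34, 0.01, -0.05]]
[[0.93, 0.01, -0.05], [0.93, 0.02, -0.05], [0.93, 0.02, -0.05], [0.93, 0.02, -0.05], [0.93, 0.02, -0.05]] [[0.34, 0.01, -0.05], [0.34, 0.01, -0.05], [0.34, 0.01, -0.05], [0.34, 0.01, -0.05], [0.34, 0.01, -0.05]]
[[0.93, 0.03, -0.05], [0.93, 0.03, -0.05], [1.0, 0.0, 0.33], [1.0, 0.0, 0.33], [1.0, 0.0, 0.33]] [[0.34, 0.01, -0.05], [0.34, 0.01, -0.05], [0.0, 0.0, 0.0], [0.0, 0.0, 0.0], [0.0, 0.0, 0.0]]
[[1.0, 0.0, 0.33]] [[0.0, 0.0, 0.0]]
```

send_rows(translation=[[0,0.38,-0.93],[0,0.38,-0.93],[0,0.38,-0.93],[0,0.38,-0.93],[0,0.38,-0.93]], rotation=[[0,0,0],[0,0,0],[0,0,0],[0,0,0],[0,0,0]], grip=[5,5,5,5,5])

```text
time: 12.6
eef_pos: [0.5305, -0.3342, 0.2427]
tcp_rot: [0.718, 0.673, 0.119, 0.13]
contact_force: [0.0, -0.1, -0.7]
opening: 0.108
```

send_rows(translation=[[0.93,0,-0.06],[0.93,0,-0.06],[0.93,0.01,-0.05],[0.93,0.01,-0.05],[0.93,0.01,-0.05]], rotation=[[0.34,0.01,-0.05],[0.34,0.01,-0.05],[0.34,0.01,-0.05],[0.34,0.01,-0.05],[0.34,0.01,-0.05]], grip=[5,5,5,5,5])

```text
time: 13.22
eef_pos: [0.5369, -0.1941, 0.2492]
tcp_rot: [0.718, 0.688, 0.069, 0.076]
contact_force: [-1.5, -0.4, -1.0]
opening: 0.108
```

send_rows(translation=[[0.93,0.01,-0.05],[0.93,0.02,-0.05],[0.93,0.02,-0.05],[0.93,0.02,-0.05],[0.93,0.02,-0.05]], rotation=[[0.34,0.01,-0.05],[0.34,0.01,-0.05],[0.34,0.01,-0.05],[0.34,0.01,-0.05],[0.34,0.01,-0.05]], grip=[5,5,5,5,5])

```text
time: 13.85
eef_pos: [0.5434, -0.0547, 0.2563]
tcp_rot: [0.714, 0.699, 0.018, 0.022]
contact_force: [-0.7, -0.1, -1.6]
opening: 0.108
```

send_rows(translation=[[0.93,0.03,-0.05],[0.93,0.03,-0.05],[1,0,0.33],[1,0,0.33],[1,0,0.33]], rotation=[[0.34,0.01,-0.05],[0.34,0.01,-0.05],[0,0,0],[0,0,0],[0,0,0]], grip=[5,5,5,5,5])

```text
time: 14.48
eef_pos: [0.5472, 0.091, 0.2289]
tcp_rot: [0.712, 0.703, -0.001, 0.0]
contact_force: [-0.4, -0.2, -1.7]
opening: 0.108
```

send_rows(translation=[[1,0,0.33],[0,0,0]], rotation=[[0,0,0],[0,0,0]], grip=[5,5])

```text
time: 14.72
eef_pos: [0.5468, 0.1215, 0.218]
tcp_rot: [0.711, 0.704, -0.002, -0.001]
contact_force: [-0.3, -1.1, -0.8]
opening: 0.106
```

```bash
python3 - <<'E'
from v import *
view('sq',92,120,'c.png',24)
print(slot(24))
E
```

```text
[0.5468 0.1215 0.218 ] [-0.2  0.1  0.3]
[0.54828682 0.1183673  0.        ]
```

View pics/c.png

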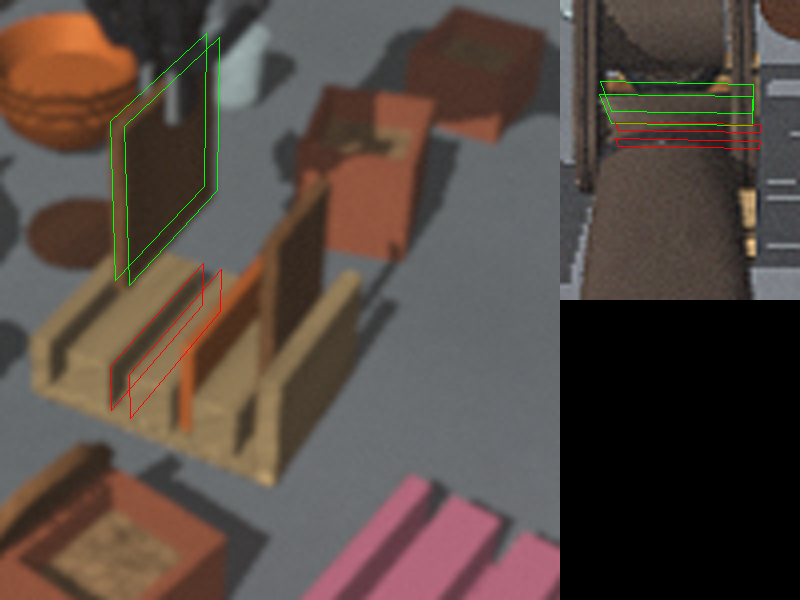

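Tall board stands in slot 1; the square's outline matches prediction over slot 3 at (120,385).

send_rows(translation=[[-0.1,0.05,0.9],[0,0,0.9],[0,0,0.8],[0,0,0.5],[0,0,0.3]], rotation=[[-0.04,0.02,0.06],[0,0,0],[0,0,0],[0,0,0],[0,0,0]], grip=[5,5,5,5,5])

```text
time: 15.45
eef_pos: [0.5496, 0.1162, 0.1173]
tcp_rot: [0.714, 0.7, 0.0, 0.001]
contact_force: [-0.7, -0.0, -0.3]
opening: 0.105
```

send_rows(translation=[[0,0,0.15],[0,0,0.1],[0,0,0]], rotation=[[0,0,0],[0,0,0],[0,0,0]], grip=[5,5,5])

```text
time: 15.82
eef_pos: [0.5496, 0.1169, 0.1105]
tcp_rot: [0.713, 0.701, 0.001, 0.001]
contact_force: [0.7, -0.5, -2.1]
opening: 0.105
```

send_rows(translation=[[0,0,0.1],[0,0,0.1],[0,0,0]], rotation=[[0,0,0],[0,0,0],[0,0,0]], grip=[5,5,5])

```text
time: 16.2
eef_pos: [0.5511, 0.1175, 0.1082]
tcp_rot: [0.713, 0.701, 0.002, 0.002]
contact_force: [-2.8, 1.1, 12.9]
opening: 0.105
```

send_rows(translation=[[0,0,0.08],[0,0,0]], rotation=[[0,0,0],[0,0,0]], grip=[5,5])

```text
time: 16.45
eef_pos: [0.5519, 0.1175, 0.1082]
tcp_rot: [0.713, 0.701, 0.002, 0.002]
contact_force: [-6.3, 1.4, 20.6]
opening: 0.108
```

Contact 4 mm higher than nominal, matching the 3.7 mm shift at grasp: it's on the floor. Release.

send_rows(translation=[[0,0,-0.05],[0,0,0],[0,0,0],[0,0,-0.6],[0,0,-1]], rotation=[[0,0,0],[0,0,0],[0,0,0],[0,0,0],[0,0,0]], grip=[40,40,40,40,40])

```text
time: 17.08
eef_pos: [0.5485, 0.1168, 0.1511]
tcp_rot: [0.713, 0.701, -0.001, 0.0]
contact_force: [-0.1, -0.3, 0.7]
opening: 0.465
```

send_rows(translation=[[0,0,-1],[0,0,-1],[0,0,0]], rotation=[[0,0,0],[0,0,0],[0,0,0]], grip=[50,50,50])

```text
time: 17.45
eef_pos: [0.5512, 0.117, 0.2155]
tcp_rot: [0.713, 0.701, 0.003, 0.004]
contact_force: [0.4, 0.6, -0.4]
opening: 0.588
```

```bash
python3 - <<'E'
from v import *
# octagon side-view check: how the board outline sits, saved for view
s=cam("side");t=cam("top")
a=.35
def poly(dy,dx=0):
    foot=np.array([15+np.sin(a)*70+dx,dy,0]);u=np.array([-np.sin(a),0,np.cos(a)]);n=np.array([np.cos(a),0,np.sin(a)])
    q=[(-25,0),(25,0),(60,35),(60,85),(25,120),(-25,120),(-60,85),(-60,35)]
    Z=R.from_euler('z',fit['oct'][2])
    return [Z.apply([(foot+u*z+n*o+np.array([0,y,0]))/1000 for y,z in q])+[fit['oct'][0],fit['oct'][1],0] for o in(0,10)]
W=np.zeros((600,800,3),np.uint8)
for c,(u0,v0,w,h,sc),off in ((t,(212,180,60,55,6),0),(s,(232,225,80,85,5),380)):
    im=cv2.resize(c["image"][v0:v0+h,u0:u0+w],None,fx=sc,fy=sc,interpolation=cv2.INTER_CUBIC)
    for P in poly(0): cv2.polylines(im,[np.round((proj(c,P)-[u0,v0]+.5)*sc).astype(int)],True,(0,255,0),1)
    W[:im.shape[0],off:off+im.shape[1]]=im
# rack with boards
im=cv2.resize(s["image"][140:270,255:355],None,fx=4,fy=4,interpolation=cv2.INTER_CUBIC)
W=np.vstack([W[:430]]);cv2.imwrite('pics/d.png',W);cv2.imwrite('pics/rk.png',im)
plan([(np.array([.52,.22,.25]),up(-.1)),grasp('oct',94,60)],cap=1)
E
```

```text
[0.5512 0.117  0.2155] [ 0.6  0.  -0.2]
start [0.5491 0.1169 0.2113] rot err deg to last [-19.9  -1.7  10. ]
[[0.85, -0.26, -0.32], [0.85, -0.27, -0.32], [0.84, -0.29, -0.32], [0.84, -0.31, -0.32], [0.71, -0.24, 0.69]] [[0.01, 0.0, 0.24], [0.01, 0.0, 0.24], [0.01, 0.0, 0.24], [0.01, 0.0, 0.24], [-0.8, -0.04, 0.21]]
[[0.71, -0.3, 0.67], [0.71, -0.36, 0.64], [0.7, -0.42, 0.61], [0.69, -0.47, 0.58]] [[-0.8, -0.04, 0.21], [-0.8, -0.04, 0.21], [-0.8, -0.04, 0.21], [-0.8, -0.04, 0.21]]
```

View pics/d.png

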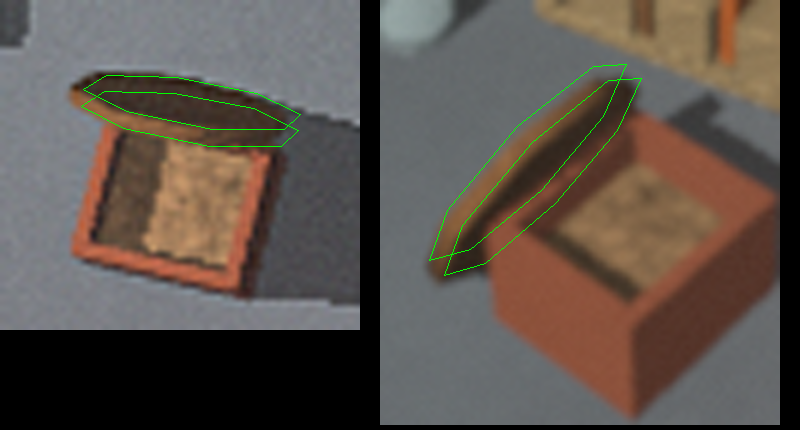

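The octagon board sits about 7 mm farther +y than the model (top view left end at px (224,195)); I correct for that.

```bash
sed -i "s/fit\['oct'\]\[:2\]+=\[.004,.004\]/fit['oct'][:2]+=[.0055,.011]/" p.py; python3 - <<'E'
from p import *
print(grasp('oct',94)[0])
plan([(np.array([.52,.22,.25]),up(-.1)),grasp('oct',94,60)],cap=1)
E
```

```text
[0.51632331 0.33302349 0.09001552]
start [0.5491 0.1169 0.2113] rot err deg to last [-19.9  -1.7  10. ]
[[0.85, -0.26, -0.32], [0.85, -0.27, -0.32], [0.84, -0.29, -0.32], [0.84, -0.31, -0.32], [0.76, -0.24, 0.69]] [[0.01, 0.0, 0.24], [0.01, 0.0, 0.24], [0.01, 0.0, 0.24], [0.01, 0.0, 0.24], [-0.8, -0.04, 0.21]]
[[0.76, -0.3, 0.67], [0.75, -0.36, 0.64], [0.75, -0.42, 0.61], [0.74, -0.47, 0.58]] [[-0.8, -0.04, 0.21], [-0.8, -0.04, 0.21], [-0.8, -0.04, 0.21], [-0.8, -0.04, 0.21]]
```

send_rows(translation=[[0.85,-0.26,-0.32],[0.85,-0.27,-0.32],[0.84,-0.29,-0.32],[0.84,-0.31,-0.32],[0.76,-0.24,0.69]], rotation=[[0.01,0,0.24],[0.01,0,0.24],[0.01,0,0.24],[0.01,0,0.24],[-0.8,-0.04,0.21]], grip=[50,50,50,50,50])

```text
time: 18.18
eef_pos: [0.5167, 0.2442, 0.2297]
tcp_rot: [0.748, 0.663, 0.023, 0.028]
contact_force: [1.1, -0.9, 0.0]
opening: 0.587
```

send_rows(translation=[[0.76,-0.3,0.67],[0.75,-0.36,0.64],[0.75,-0.42,0.61],[0.74,-0.47,0.58],[0,0,0]], rotation=[[-0.8,-0.04,0.21],[-0.8,-0.04,0.21],[-0.8,-0.04,0.21],[-0.8,-0.04,0.21],[0,0,0]], grip=[50,50,50,50,50])

```text
time: 18.8
eef_pos: [0.4922, 0.3367, 0.1411]
tcp_rot: [0.76, 0.628, 0.105, 0.133]
contact_force: [-0.8, -0.9, 0.4]
opening: 0.589
```

```bash
python3 - <<'E'
from p import *
plan([grasp('oct',94)],cap=1)
E
```

```text
start [0.4922 0.3367 0.1411] rot err deg to last [-0.5  0.4  0.3]
[[0.02, 0.1, 0.94], [0.02, 0.09, 0.94]] [[-0.05, 0.04, 0.03], [-0.05, 0.04, 0.03]]
```

send_rows(translation=[[0.02,0.08,0.94],[0.02,0.08,0.94],[0,0,0]], rotation=[[-0.05,0.04,0.03],[-0.05,0.04,0.03],[0,0,0]], grip=[50,50,50])

```text
time: 19.18
eef_pos: [0.5189, 0.3315, 0.0922]
tcp_rot: [0.762, 0.624, 0.112, 0.135]
contact_force: [0.3, 0.1, 0.2]
opening: 0.588
```

send_rows(translation=[[0,0,0],[0,0,0],[0,0,0],[0,0,0],[0,0,0]], rotation=[[0,0,0],[0,0,0],[0,0,0],[0,0,0],[0,0,0]], grip=[5,5,5,5,5])

```text
time: 19.8
eef_pos: [0.5194, 0.3334, 0.0947]
tcp_rot: [0.761, 0.624, 0.115, 0.135]
contact_force: [0.1, -0.0, -1.4]
opening: 0.1
```

```bash
python3 - <<'E'
from p import *
st=ctrl.get_state();p=st['eef_pos'];r=R.from_quat(st['tcp_rot'])
plan([(p+[0.005,0,.15],r),(slot(72,0.1,.24),up(fit['rack'][2])),(slot(72,0,.22),up(fit['rack'][2]))],cap=1)
E
```

```text
start [0.5194 0.3334 0.0947] rot err deg to last [ 20.4   1.5 -10.4]
[[0.01, 0.38, -0.93], [0.01, 0.38, -0.93], [0.01, 0.38, -0.93], [0.01, 0.38, -0.93], [0.01, 0.38, -0.93]] [[0.0, 0.0, 0.0], [0.0, 0.0, 0.0], [0.0, 0.0, 0.0], [0.0, 0.0, 0.0], [0.0, 0.0, 0.0]]
[[-0.66, 0.58, 0.25], [-0.68, 0.57, 0.2], [-0.71, 0.56, 0.16], [-0.73, 0.54, 0.11], [-0.75, 0.52, 0.07]] [[0.82, 0.06, -0.41], [0.82, 0.06, -0.41], [0.82, 0.06, -0.41], [0.82, 0.06, -0.41], [0.82, 0.06, -0.41]]
[[-0.83, 0.0, 0.17], [-0.83, 0.0, 0.17], [-0.83, 0.0, 0.17], [-0.83, 0.0, 0.17]] [[0.0, 0.0, 0.0], [0.0, 0.0, 0.0], [0.0, 0.0, 0.0], [0.0, 0.0, 0.0]]
```

send_rows(translation=[[0.01,0.38,-0.93],[0.01,0.38,-0.93],[0.01,0.38,-0.93],[0.01,0.38,-0.93],[0.01,0.38,-0.93]], rotation=[[0,0,0],[0,0,0],[0,0,0],[0,0,0],[0,0,0]], grip=[5,5,5,5,5])

```text
time: 20.42
eef_pos: [0.524, 0.3329, 0.2461]
tcp_rot: [0.761, 0.624, 0.115, 0.135]
contact_force: [0.3, 0.3, -0.5]
opening: 0.108
```

send_rows(translation=[[-0.66,0.58,0.25],[-0.68,0.57,0.2],[-0.71,0.56,0.16],[-0.73,0.54,0.11],[-0.75,0.52,0.07]], rotation=[[0.82,0.06,-0.41],[0.82,0.06,-0.41],[0.82,0.06,-0.41],[0.82,0.06,-0.41],[0.82,0.06,-0.41]], grip=[5,5,5,5,5])

```text
time: 21.05
eef_pos: [0.5976, 0.2161, 0.2405]
tcp_rot: [0.713, 0.701, -0.001, -0.001]
contact_force: [-0.4, 0.2, -1.1]
opening: 0.102
```

send_rows(translation=[[-0.83,0,0.17],[-0.83,0,0.17],[-0.83,0,0.17],[-0.83,0,0.17],[0,0,0]], rotation=[[0,0,0],[0,0,0],[0,0,0],[0,0,0],[0,0,0]], grip=[5,5,5,5,5])

```text
time: 21.68
eef_pos: [0.5952, 0.116, 0.2193]
tcp_rot: [0.714, 0.7, -0.001, -0.001]
contact_force: [0.2, 1.4, -1.8]
opening: 0.106
```

```bash
python3 - <<'E'
from v import *
view('oct',97,120,'e.png',72)
plan([(slot(72,0,.13),up(fit['rack'][2]))],cap=1)
E
```

```text
[0.5952 0.116  0.2193] [-0.2 -0.  -0.3]
start [0.5955 0.1176 0.2201] rot err deg to last [-0.1 -0.1 -0.1]
[[0.0, 0.01, 0.75], [0.0, 0.01, 0.75], [0.0, 0.01, 0.75], [0.0, 0.01, 0.75]] [[0.0, 0.0, -0.01], [0.0, 0.0, -0.01], [0.0, 0.0, -0.01], [0.0, 0.0, -0.01]]
```

View pics/e.png

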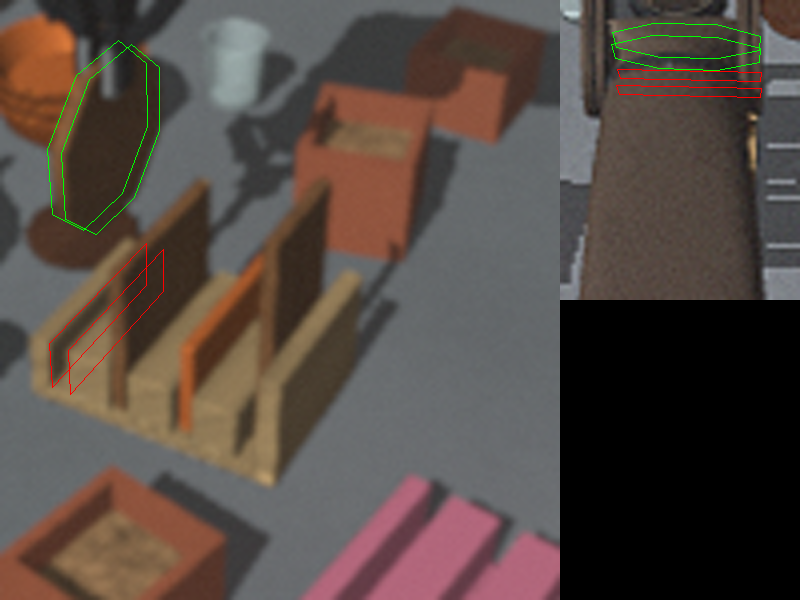

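Square stands in slot 3, tray untouched; octagon outline matches over slot 4 at (60,360). Lower in.

send_rows(translation=[[0,0.01,0.9],[0,0.01,0.9],[0,0.01,0.8],[0,0,0.4],[0,0,0.3]], rotation=[[0,0,-0.02],[0,0,0],[0,0,0],[0,0,0],[0,0,0]], grip=[5,5,5,5,5])

```text
time: 22.4
eef_pos: [0.5965, 0.118, 0.1211]
tcp_rot: [0.712, 0.702, -0.0, -0.0]
contact_force: [0.4, 0.1, -0.6]
opening: 0.106
```

send_rows(translation=[[0,0,0.1],[0,0,0.1],[0,0,0]], rotation=[[0,0,0],[0,0,0],[0,0,0]], grip=[5,5,5])

```text
time: 22.78
eef_pos: [0.5965, 0.1174, 0.1155]
tcp_rot: [0.713, 0.702, -0.0, -0.0]
contact_force: [0.6, -0.1, -0.1]
opening: 0.103
```

send_rows(translation=[[0,0,0.1],[0,0,0.1],[0,0,0]], rotation=[[0,0,0],[0,0,0],[0,0,0]], grip=[5,5,5])

```text
time: 23.15
eef_pos: [0.5971, 0.1173, 0.111]
tcp_rot: [0.712, 0.702, 0.0, -0.0]
contact_force: [-2.4, -0.3, 4.5]
opening: 0.103
```

send_rows(translation=[[0,0,0.08],[0,0,0]], rotation=[[0,0,0],[0,0,0]], grip=[5,5])

```text
time: 23.4
eef_pos: [0.5977, 0.1171, 0.1109]
tcp_rot: [0.712, 0.702, 0.0, 0.0]
contact_force: [-4.6, -1.5, 13.0]
opening: 0.107
```

send_rows(translation=[[0,0,-0.05],[0,0,0],[0,0,0],[0,0,-0.6],[0,0,-1]], rotation=[[0,0,0],[0,0,0],[0,0,0],[0,0,0],[0,0,0]], grip=[36,36,36,36,36])

```text
time: 24.02
eef_pos: [0.5955, 0.1174, 0.1561]
tcp_rot: [0.713, 0.702, -0.001, -0.002]
contact_force: [-0.2, -0.2, 0.0]
opening: 0.424
```

send_rows(translation=[[0,0,-1],[0,0,-1],[0,0,-1],[1,0,-0.5],[1,0,0]], rotation=[[0,0,0],[0,0,0],[0,0,0],[0,0,0],[0,0,0]], grip=[36,36,36,36,36])

```text
time: 24.65
eef_pos: [0.5986, 0.1779, 0.2652]
tcp_rot: [0.713, 0.701, 0.002, 0.001]
contact_force: [0.7, 0.6, 0.1]
opening: 0.42
```

send_rows(translation=[[1,0,0],[1,0,0],[1,0,0],[1,0,0],[1,-1,0]], rotation=[[0,0,0],[0,0,0],[0,0,0],[0,0,0],[0,0,0]], grip=[36,36,36,36,36])

```text
time: 25.28
eef_pos: [0.5705, 0.3285, 0.2623]
tcp_rot: [0.713, 0.701, 0.0, -0.0]
contact_force: [0.1, 0.1, -0.4]
opening: 0.424
```

```bash
python3 - <<'E'
from p import *
# compare predicted placed outlines against image; compare before/after elsewhere
s=cam("side");t=cam("top");W=np.zeros((600,800,3),np.uint8)
for c,(u0,v0,w,h,sc),off in ((s,(250,120,115,150,4),0),(t,(270,160,60,75,5),470)):
    im=cv2.resize(c["image"][v0:v0+h,u0:u0+w],None,fx=sc,fy=sc,interpolation=cv2.INTER_CUBIC)
    for sx,q in ((-72,[(-40,0),(40,0),(40,165),(-40,165)]),(24,[(-60,0),(60,0),(60,120),(-60,120)]),(72,[(-25,0),(25,0),(60,35),(60,85),(25,120),(-25,120),(-60,85),(-60,35)])):
        P=np.array([slot(sx,y/1000,.012+z/1000) for y,z in q]);cv2.polylines(im,[np.round((proj(c,P)-[u0,v0]+.5)*sc).astype(int)],True,(0,255,0),1)
    W[:im.shape[0],off:off+im.shape[1]]=im[:, :800-off]
cv2.imwrite('pics/f.png',W)
for n,c in(("top",t),("side",s)):
    d=cv2.absdiff(c["image"],cv2.imread(f"pics/{n}0.png")).max(2)
    for nm,P in dict(teapot=(.70,.11,.06),).items():pass
    cv2.imwrite(f"pics/diff_{n}.png",d)
    for nm,(u,v,w,h) in (dict(teapot=(272,108,55,45),bowls=(348,110,40,40),cupa=(264,147,22,20),cupb=(390,148,20,22),coaster=(318,146,28,26),spoon=(200,143,22,46)) if n=="top" else dict(teapot=(204,158,46,50),bowls=(248,132,50,36),cupa=(222,203,30,32),cupb=(303,133,22,26),coaster=(260,178,32,20),spoon=(155,272,64,38))).items():
        r=d[v:v+h,u:u+w];print(n,nm,(r>40).sum(),r.size)
E
```

```text
top teapot 0 2475
top bowls 0 1600
top cupa 0 440
top cupb 0 440
top coaster 0 728
top spoon 714 1012
side teapot 401 2300
side bowls 374 1800
side cupa 0 960
side cupb 0 572
side coaster 119 640
side spoon 0 2432
```

The viewer is out of pictures, so I check numerically how well the placed outlines are filled.

```bash
python3 - <<'E'
from p import *
s=cam("side");B=s["image"].astype(int)
brown=((B[...,2]>B[...,0]+8)&(B[...,2]<150)&(B.sum(2)<300))
ch=cv2.absdiff(s["image"],cv2.imread("pics/side0.png")).max(2)>25
q8=[(-25,0),(25,0),(60,35),(60,85),(25,120),(-25,120),(-60,85),(-60,35)]
for nm,sx,q in(("tall",-72,[(-40,40),(40,40),(40,165),(-40,165)]),("sq",24,[(-60,40),(60,40),(60,120),(-60,120)]),("oct",72,[(-60,40),(60,40),(60,85),(25,120),(-25,120),(-60,85)])):
    for dy,dz in((0,0),):
        P=[slot(sx,y/1000,.012+z/1000) for y,z in q];m=np.zeros(ch.shape,np.uint8);cv2.fillPoly(m,[np.round(proj(s,P)).astype(int)],1)
        print(nm,"filled",ch[m>0].mean().round(2))
    # profile along board mid-height in y, and up centre line
    hz=.1
    ys=np.arange(-.085,.086,.005);pp=proj(s,[slot(sx,y,.012+hz-.02) for y in ys]).round().astype(int)
    print(' y ',''.join('#' if ch[v,u] else '.' for u,v in pp))
    zs=np.arange(.06,.21,.005);pp=proj(s,[slot(sx,0,z) for z in zs]).round().astype(int)
    print(' z ',''.join('#' if ch[v,u] else '.' for u,v in pp), 'top expected idx',(0.012+(0.165 if nm=="tall" else .12)-.06)/.005)
print(ctrl.get_state()['contact_force'].round(1))
E
```

```text
tall filled 0.81
 y  ........####################.......
 z  ...########################### top expected idx 23.400000000000002
sq filled 0.85
 y  ...#############################...
 z  #################............. top expected idx 14.400000000000002
oct filled 0.57
 y  ....######............########.....
 z  .#####.........##............. top expected idx 14.400000000000002
[ 0.7 -0.6  0.2]
```

```bash
python3 -c "
from plant import ticket
print(ticket.sign_off())"
```

```text
the job is handed in; nothing more can be done
None
```

I placed all three boards and handed the job in at about 25 s. They went in order: the tall board in the slot beside the high panel, the square in the slot past the tray, and the eight-sided board in the last slot. Each board was lowered until it met the slot floor (about 7–21 N), then released, and the arm was moved clear.

**Seating:** Floor contact came 1 to 4 mm above the nominal height. For the square board that matches a shift when it was gripped. A board caught on a rib would have stopped about 40 mm too high.

**Pictures:** Viewed pictures show the tall and square boards standing in their slots and the tray in place. I had used all 12 views before I could see the eight-sided board after release. For that one I relied on image numbers: it is centred to about 5 mm, and its top is about as high as the square board's. However, only 57% of its outline showed up as changed, where the other two showed over 80%. I put that down to low contrast against the dark coaster behind it.

**Other objects:** I compared images from before and after. The teapot, bowls, both cups and the coaster show no change in the top view. The spoon shows no change in the side view. Changes in the other view of the teapot, bowls, coaster and spoon I put down to the arm, boards or shadows covering them; I did not check this separately.

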